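Hardness reading on the marked stone

TASK

At the specimen stage, first turn the disc counter-clockwise (seen from above) by its upright peg, all the way to its stop, so that the six-sided stone comes out from under the clear hood. Then take the spring gauge out of its stand and, holding it upright, set its tip inside the small ring marked on that stone and press gently until the sprung tip is pushed in about half of its 12 mm travel. Finish like that, still holding the gauge pressed on the stone with the disc at its stop; leave the jar, the glass dish and the book where they are.

Things in the scene. Friction and masses are not known exactly. Their poses are not given: they have to be found in the camera images.
- stage_axis (a point): on the vertical axis of the specimen stage's aluminium disc (200 mm across), at the disc's top face, 44 mm above the table. The disc sits on a fixed white base 220 mm square, 30 mm high. This point's x axis points to the far side of the base; there a fixed clear box hood, open to the near side, covers all from 15 mm beyond the axis, 220 mm wide, top at 78 mm above the table
- carousel (a joint): angle of the disc, rad: grows counter-clockwise seen from above, to the hard stop at 1.92 (110 degrees from its other end, 0). It stays where it is left: friction, about 4 N at the peg; fingers that slide off the peg can drag it back
- peg_grip (a point): the black round upright peg by which the disc is turned: 18 mm across, 85 mm from the disc's axis, reaching from the disc to 119 mm above the table. This point is on its centre line, 100 mm above the table. The peg stays on the near side, out of the hood, through the whole turn
- spot (a point): centre dot of the small dark ring (inside radius 8 mm) on the level top of the grey six-sided stone plate (42 mm across flats, 14 mm thick, fixed on the disc; top 58 mm above the table). 60 mm from the disc's axis, 110 degrees clockwise of the peg from above; under the hood at the start, in the open at the stop. Do not probe the two round domed specimens
- gauge_grip (a point): spring gauge, about 0.1 kg, upright in its stand: black round handle 24 mm across, 74 mm long, over a steel collar 36 mm across, 6 mm thick; below it a barrel 22 mm across, 30 mm long, then a sprung plunger 8 mm across. Point on the centre line half-way up the handle, which reaches 37 mm above and below it; z along the gauge, up. The free tip is 98 mm below. Grip at any yaw
- gauge_tip (a point): the end of the gauge's plunger (4 mm flat), on the gauge's centre line
- plunger (a joint): how far the gauge's sprung plunger is pushed in, m: 0 free, 0.012 fully in. It takes about 0.7 N to start moving and 0.35 N for each mm more
- gauge_stand: the stand: a dark steel plate 80 x 80 mm, its top 71 mm above the table, on four thin posts over a foot plate, fixed; the gauge hangs by its collar in the round 27 mm hole in the middle, the tip 16 mm above the table, and is lifted straight up out of it. Origin on the table under the hole. The stand may be on the left or on the right of the stage
- gauge: the spring gauge as a whole: origin on its centre line at the underside of the collar, 43 mm below the handle's centre
- stage_base: the whole specimen stage (fixed base with hood, disc and specimens), origin on the table on the disc's axis, x axis to the hooded far side
- jar: bystander: glass jar 64 mm across, 85 mm high, on the other side of the stage from the stand; origin under its centre
- dish: bystander: flat round glass dish 86 mm across, 16 mm high, on the left, beyond the stand or jar; origin under its centre
- book: bystander: small red book 110 x 160 x 25 mm lying on the right, beyond the stand or jar; origin under its centre
There are look-alikes about, which are no part of the job. What is shaped like the gauge but orange or purple is not meant.

How it is judged:
By the outcome, as a careful person would: the job done as asked, in the order asked, and still so for the second after the job is handed in, while the arm keeps its last pose, push and grip.
It also fails if it takes over 61 s, if anything falls off the work surface, if the arm or the gripper's body presses on something with over 40 N, if the wrist force passes 120 N, or if a joint passes its speed limit or range.

ROBOT

A 7-joint arm with a two-finger parallel gripper is mounted at the origin on the work surface. World frame = base frame: x ahead of the robot, y to its left, z up, the work surface at z = 0. Lengths are in m, angles in rad, forces in N, time in s.
With the tool pointing down it reaches from about 0.425 to 0.875 m from the base axis. Payload 8.4 kg.
Tool frame: the origin (TCP) lies at the very end of the fingers, on their centre line; the grasp point (between the pads) lies 19 mm behind it (ctrl.grip_point_offset is the distance from the TCP to the grasp point, in m); z points along the fingers, y is the line along which they close (so a half turn about z gives the same grasp; the last joint's range is limited). The gripper opens to 87 mm and grips with 3 to 60 N. Pads are 19 mm wide; open, the fingers measure 117 mm over their backs; the gripper's body (75 mm by 190 mm) begins 51 mm behind the grasp point.
Start: joints at [1.072, 0.333, 0.04, 1.465, -0.013, 1.343, -0.059], TCP at [0.253, -0.599, 0.223] pointing down, gripper open.
Joint ranges: [-2.58, 2.58], [-0.38, 2.09], [-1.3, 1.39], [0.25, 2.4], [-1.5, 4.64], [0.08, 2.09], [-2.65, 2.65]. Speed limits (rad/s): [2.22, 2.22, 2.79, 2.79, 3.14, 3.14, 3.14].

INTERFACE

Orientations are given as a unit quaternion [w, x, y, z].
In Python, from station import ctrl gives the robot as it stands.
- The arm moves only by the tool arm_command, never from a script. Its arguments are lists of equal length, an entry for each row: "fingers": the opening, from -1 (shut) to 1 (fully open), so that 0 is half open; "slide": the shift along the tool's x, y, z in mm, a list of three; "turn": the turn about the tool's z in rad. A call has 1 to 5 rows; each row is the pose to reach, as a shift and turn from the pose commanded when the call began, along the tool's axes at that moment; what a row does not reach only later rows make up. A row lasts 1/10 s, in which the tool goes at most 50 mm and 8.59 degrees, less where a joint would pass 70% of its speed; a pose out of reach is approached as far as the arm can. A call with a gripper value outside its range is refused whole. The fingers move at their own pace and stop on an object; "force" is the grip in N (left out, the last holds). Time passes only in rows, so rows that repeat a pose let the fingers close. It gives the time, the measured TCP pose, the force, the opening and the grip force at its end, in the units of the state.
- ctrl.observe(): the state, without advancing time (a new reading comes with each control period).
- ctrl.read_camera(name): name is "scene" or "top" or "wrist"; returns a dict with "image" (400x640x3 uint8, red, green, blue), "depth" (400x640 float32, m along the optical axis (not along the pixel's ray), 0 where there is no reading), "K" (3x3 intrinsics, pixels), "k1" (the pictures are not rectified: a ray, as slopes to the right and down, at radius r is drawn at 1 + k1 r^2 times it, then the intrinsics apply), "R" (3x3) and "t" (3): a world point X has camera coordinates R X + t; the wrist camera has in their place "tool_from_camera" (4x4, takes a point from camera to tool coordinates, whose origin is the TCP and whose axes are the flange's). Camera axes: x right, y down, z forward; pixel columns grow to the right and rows downward; lengths in m; the calibration is good to about 2 mm. A picture is of the moment at which its call begins: read the wrist's pose just before it.
- ctrl.sign_off(): hands the job in; it is judged then, once.
The state is a dict: "time_s": time; "joint_positions": joint angles; "dq": joint speeds; "joint_torque": joint torques, N m; "position": TCP position; "orientation": TCP orientation; "ft_force": force on the tool from outside, world axes, zero at the start; "wrist_torque": the same for the moment, N m; "width": finger opening in m; "grip_force": force on a finger pad.
Only numpy, scipy, OpenCV 4.12 (cv2) and the standard library are available. Lean on these libraries where they do the work, as an engineer would, in place of code of your own. Each camera call takes 0.05 s, during which the arm holds its last target. There are 200 camera calls.

## Working session

There is one attempt and no reset: what is moved stays moved. The work goes in short steps, Python scripts to look and compute and a tool call to move; the robot and the scene stay as the last step left them, time stands still between calls to the robot, and variables do not carry over. Pictures are saved under pics/ and viewed, at most 10 in all, crops included, and the job is handed in when it is done.

Besides the shell and the picture viewer there is one more tool, called as name([rows], argument=value, ...), one row to a line, values as JSON. arm_command: Moves the arm, as the interface text tells. Its arguments: {"type":"object","properties":{"fingers":{"type":"array"},"slide":{"type":"array"},"turn":{"type":"array"},"force":{"type":"number"}},"required":["fingers","slide","turn"]}

```bash
mkdir -p pics; ls; cat > h.py <<'E'
import numpy as np, cv2, pickle
from station import ctrl
from scipy.spatial.transform import Rotation as Ro
def pose():
    s=ctrl.observe(); q=s["orientation"]
    return np.array(s["position"]), Ro.from_quat([q[1],q[2],q[3],q[0]]).as_matrix(), s
def cam(name,save=None):
    p,Rt,s=pose(); c=ctrl.read_camera(name)
    if name=="wrist":
        T=np.array(c["tool_from_camera"]); c["C"]=p+Rt@T[:3,3]; c["W"]=Rt@T[:3,:3]
    else:
        R=np.array(c["R"]); c["W"]=R.T; c["C"]=-R.T@np.array(c["t"])
    if save: cv2.imwrite("pics/"+save+".png",c["image"][:,:,::-1])
    return c
def ray(c,u,v):
    K=np.array(c["K"]); d=np.array([(u-K[0,2])/K[0,0],(v-K[1,2])/K[1,1]]); x=d.copy()
    for _ in range(20): x=d/(1+c["k1"]*(x@x))
    return c["W"]@np.array([x[0],x[1],1.])
def plane(c,u,v,z):
    r=ray(c,u,v); return c["C"]+r*(z-c["C"][2])/r[2]
def proj(c,X):
    x=c["W"].T@(np.array(X)-c["C"]); x=x[:2]/x[2]; x=x*(1+c["k1"]*(x@x)); K=np.array(c["K"])
    return np.array([K[0,0]*x[0]+K[0,2],K[1,1]*x[1]+K[1,2]])
def depthpt(c,u,v):
    return c["C"]+ray(c,u,v)*c["depth"][int(round(v)),int(round(u))]
def tri(c1,p1,c2,p2):
    a,b=ray(c1,*p1),ray(c2,*p2); A=np.stack([a,-b],1)
    s=np.linalg.lstsq(A,c2["C"]-c1["C"],rcond=None)[0]
    P,Q=c1["C"]+a*s[0],c2["C"]+b*s[1]; return (P+Q)/2,np.linalg.norm(P-Q)
E
python3 - <<'E'
from h import *
for n in ("scene","top"):
    c=cam(n,n+"0"); pickle.dump(c,open(n+"0.pkl","wb")); print(n,c["C"].round(3),c["K"][0][0],c["k1"])
p,R,s=pose(); print(p,R.round(3),s["width"],s["time_s"])
E
```

```text
pics
scene [0.982 0.593 0.85 ] 389.16221747566095 0.02827438687118154
top [0.419 0.036 1.322] 465.52705222923163 -0.12615762575889194
[ 0.25284195 -0.59835363  0.22174316] [[ 0.921  0.389 -0.001]
 [ 0.389 -0.921  0.001]
 [-0.    -0.001 -1.   ]] 0.0869964279981216 0.1
```

View pics/top0.png

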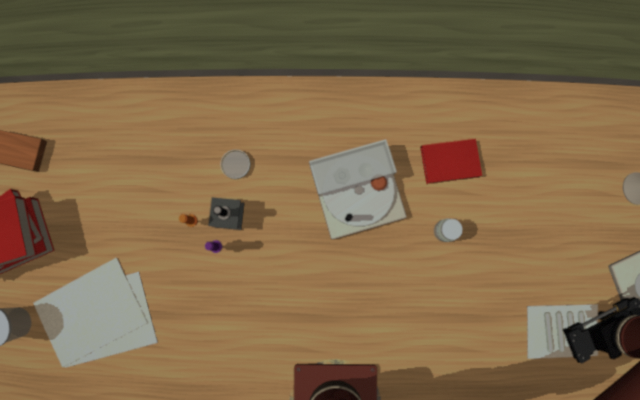

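View pics/scene0.png

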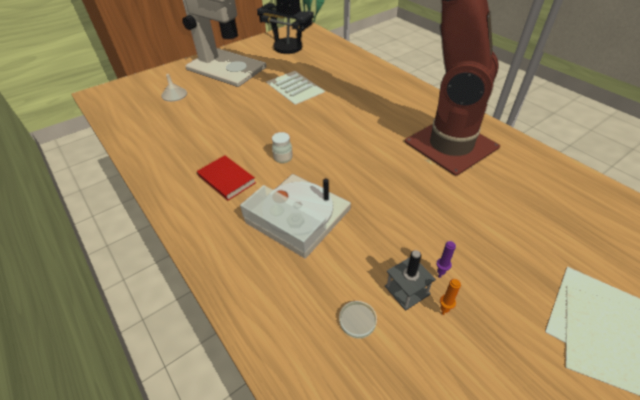

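The top view shows the stage at about (360,190) with its peg at (349,217). The black gauge is in its stand at (224,212), the orange look-alike at (188,219) and the purple one at (213,246). In the scene view the peg is at (326,188), the black gauge at (414,263), purple at (447,258) and orange at (451,296).

The things that could be mistaken for the gauge are the black peg (349,217), orange (188,219) and purple (213,246). I choose the black one in the stand and will check it in one crop.

```bash
python3 - <<'E'
from h import *
t=pickle.load(open("top0.pkl","rb"));s=pickle.load(open("scene0.pkl","rb"))
def crop(c,u,v,w,h): return cv2.resize(c["image"][v:v+h,u:u+w,::-1],(400,300),interpolation=cv2.INTER_CUBIC)
m=np.vstack([np.hstack([crop(t,300,135,120,90+15)[:300],crop(t,175,180,100,75)]),np.hstack([crop(s,230,165,132,99),crop(s,370,235,100,75)])])
cv2.imwrite("pics/crop1.png",m)
for n,c,boxes in (("top",t,((335,205,365,228),(208,202,240,222))),("scene",s,((315,172,336,206),(402,246,424,282)))):
    for b in boxes:
        im=c["image"][b[1]:b[3],b[0]:b[2]].max(2); k=(im<45).astype(np.uint8)
        nn,l,st,ce=cv2.connectedComponentsWithStats(k)
        for i in range(1,nn):
            if st[i,4]>8: print(n,b,st[i][:2]+b[:2],st[i][2:],(ce[i]+b[:2]).round(1))
E
```

```text
top (335, 205, 365, 228) [346 215] [ 6  5 22] [348.5 217.1]
top (208, 202, 240, 222) [219 207] [ 8  9 44] [223. 212.]
top (208, 202, 240, 222) [231 208] [ 9 10 46] [236.  212.3]
scene (315, 172, 336, 206) [324 180] [ 4 19 59] [325.7 189.1]
scene (402, 246, 424, 282) [407 256] [ 13  20 161] [412.6 265.8]
```

View pics/crop1.png

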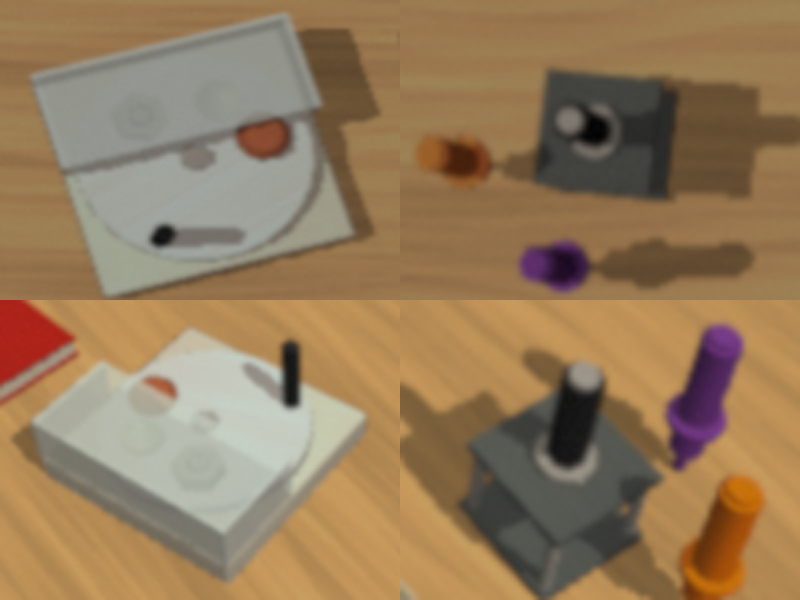

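The crop confirms the black gauge with its grey cap, steel collar and dark stand plate: cap at top (217.5,210.5) and scene (416,254). The six-sided stone with its ring is under the hood at top (341,176). The black peg is on the near side of the disc.

```bash
python3 - <<'E'
from h import *
t=pickle.load(open("top0.pkl","rb"));s=pickle.load(open("scene0.pkl","rb"))
P=lambda u,v,z:plane(t,u,v,z).round(4)
print("cap",tri(t,(217.5,210.5),s,(416.2,254)),"collar",tri(t,(223.5,212),s,(411.5,273.7)))
print("pegtop",tri(t,(348,217.6),s,(326,180)), P(348,217.6,.119))
print("cap plane",P(217.5,210.5,.151),plane(s,416.2,254,.151),"collar",P(223.5,212,.077),plane(s,411.5,273.7,.077))
nl,nr=P(332.1,239,.03),P(406.5,217.3,.03); fl,fr=P(309,161.2,.078),P(387,139.5,.078)
d=nr-nl; print("base",nl,nr,np.linalg.norm(d),np.degrees(np.arctan2(d[1],d[0])),fl,fr,np.linalg.norm(fr-fl),(nl+nr+fl+fr)[:2]/4)
# scene near corners
print("stone",P(341.4,176.3,.058),"hood near edge",P(319.5,194.5,.078))
e=(nl-nr)[:2]/np.linalg.norm((nl-nr)[:2]); x=np.array([e[1],-e[0]]);print("x axis",x)
ax=(nl+nr)[:2]/2+.11*x; print("axis",ax)
print("peg dist",np.linalg.norm(P(348,217.6,.119)[:2]-ax),"stone dist",np.linalg.norm(P(341.4,176.3,.058)[:2]-ax))
# disc fit by depth? depth heights
for n,u,v in (("peg",348,217),("disc",365,205),("stand",238,206),("table",280,250)): print(n,depthpt(t,u,v).round(3))
E
```

```text
cap (array([0.52845751, 0.30701585, 0.14648921]), np.float64(0.001257843558626647)) collar (array([0.53085587, 0.30809223, 0.07243672]), np.float64(0.003099499626865901))
pegtop (array([ 0.51686094, -0.02911252,  0.11417618]), np.float64(0.0019879112516017964)) [ 0.5157 -0.0282  0.119 ]
cap plane [0.5284 0.3055 0.151 ] [0.53091778 0.30929196 0.151     ] collar [0.5314 0.3059 0.077 ] [0.53241023 0.31086499 0.077     ]
base [0.4631 0.011  0.03  ] [ 0.5249 -0.1965  0.03  ] 0.21650748254968005 -73.41481994367011 [0.6721 0.0759 0.078 ] [ 0.7345 -0.1373  0.078 ] 0.22214409737825583 [ 0.59865  -0.061725]
stone [ 0.6344 -0.0131  0.058 ] hood near edge [0.5809 0.0465 0.078 ]
x axis [0.95839644 0.28544048]
axis [ 0.59942361 -0.06135155]
peg dist 0.09004814064320212 stone dist 0.05959496440151648
peg [ 0.517 -0.028  0.118]
disc [ 0.557 -0.079  0.046]
stand [0.549 0.268 0.072]
table [0.432 0.158 0.001]
```

The measured heights and sizes agree with the description: peg 85–90 mm from the axis, stone 60 mm, hood 222 mm wide. I'll approach the peg from above.

arm_command([
  [464,-423,-30],
  [464,-423,-30],
  [464,-423,-30],
  [464,-423,-30],
  [464,-423,-30],
], fingers=[1,1,1,1,1], turn=[0.785,0.785,0.785,0.785,0.785])

```text
time_s: 0.6
position: [0.354, -0.3796, 0.2339]
orientation: [-0.0, 0.987, -0.161, -0.0]
ft_force: [0.1, 1.1, -1.1]
width: 0.0869
grip_force: 0.0
```

```bash
cat >> h.py <<'E'
def go(x,y,z,yaw):
    "slide/turn from measured pose to TCP x,y,z with tool-y line at yaw deg (mod 180)"
    p,R,s=pose(); d=R.T@(np.array([x,y,z])-p)*1000
    cur=np.degrees(np.arctan2(R[1,1],R[0,1])); dy=(yaw-cur+90)%180-90
    print("pos",p.round(4),"yaw",cur.round(1),"slide",d.round(1),"turn",np.radians(-dy).round(3),"q7",round(s["joint_positions"][6],2),"t",s["time_s"],"F",np.round(s["ft_force"],1),"w",round(s["width"],4),"g",s["grip_force"])
E
python3 -c "
from h import *
go(.516,-.029,.25,-112)
c=cam('wrist');print(np.array(c['tool_from_camera']).round(3),c['K'][0][0])"
```

```text
pos [ 0.354  -0.3796  0.2339] yaw -108.5 slide [  42.2 -383.9  -16. ] turn 0.06 q7 -1.16 t 0.6 F [ 0.1  1.1 -1.1] w 0.0869 g 0.0
[[ 0.    -0.964 -0.264  0.073]
 [ 1.     0.     0.     0.   ]
 [-0.    -0.264  0.964 -0.162]
 [ 0.     0.     0.     1.   ]] 277.9658792478912
```

arm_command([
  [42,-384,30],
  [42,-384,30],
  [42,-384,30],
  [42,-384,30],
  [42,-384,30],
], fingers=[0.2,0.2,0.2,0.2,0.2], turn=[0.06,0.06,0.06,0.06,0.06])

```text
time_s: 1.15
position: [0.457, -0.1531, 0.2145]
orientation: [-0.0, 0.982, -0.188, 0.0]
ft_force: [1.2, -0.7, -0.7]
width: 0.0566
grip_force: 0.0
```

```bash
python3 -c "
from h import *
go(.516,-.029,.20,-112)"
```

```text
pos [ 0.457  -0.1531  0.2145] yaw -111.6 slide [   9.  -137.1   14.5] turn 0.006 q7 -1.72 t 1.15 F [ 1.2 -0.7 -0.7] w 0.0566 g 0.0
```

arm_command([
  [9,-137,0],
  [9,-137,0],
  [9,-137,0],
  [9,-137,0],
], fingers=[0.2,0.2,0.2,0.2], turn=[0,0,0,0])

```text
time_s: 1.55
position: [0.517, -0.0249, 0.2146]
orientation: [-0.001, 0.983, -0.184, -0.0]
ft_force: [-0.6, -0.4, -0.4]
width: 0.0523
grip_force: 0.0
```

```bash
python3 - <<'E'
from h import *
c=cam('wrist','w1'); pickle.dump(c,open('w1.pkl','wb'))
print(proj(c,(.516,-.029,.119)),proj(c,(.5994,-.0614,.044)))
go(.516,-.029,.081,-112)
E
```

```text
[326.91424342 202.85119083] [326.5337821 109.39347  ]
pos [ 0.5161 -0.0282  0.2144] yaw -111.4 slide [  0.3   0.9 133.4] turn 0.011 q7 -2.01 t 1.6 F [ 0.2 -0.9 -0.1] w 0.052 g 0.0
```

View pics/w1.png

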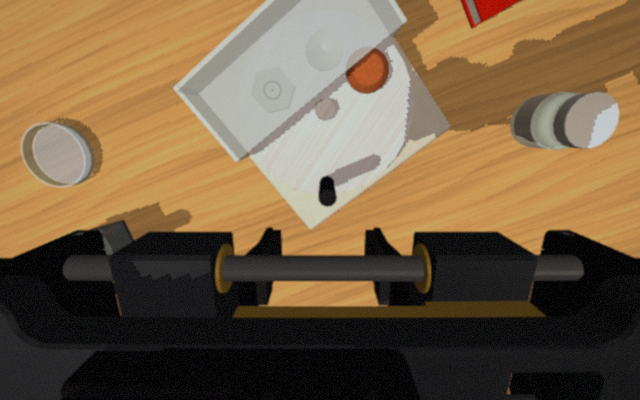

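The wrist view shows the peg at (327,184–206), the disc's centre knob at (326,108), where I expected it, and the stone's ring under the hood at (272,90).

```bash
python3 - <<'E'
from h import *
c=pickle.load(open('w1.pkl','rb'));t=pickle.load(open("top0.pkl","rb"))
k=(c["image"][165:220,305:350].max(2)<60).astype(np.uint8)
n,l,st,ce=cv2.connectedComponentsWithStats(k)
i=1+st[1:,4].argmax(); b=st[i]; print(b[:2]+[305,165],b[2:])
u=305+b[0]+b[2]/2-.5; r=b[2]/2; v=165+b[1]+b[3]-r-.5
print("peg top",u,v,plane(c,u,v,.119),depthpt(c,u,v),"tri",tri(c,(u,v),t,(348,217.6)))
print("spot",plane(c,272,90,.058),"axis",plane(c,326,108,.044))
E
```

```text
[319 177] [ 17  28 368]
peg top 327.0 196.0 [ 0.52232683 -0.0315085   0.119     ] [ 0.5221183  -0.03143984  0.11814157] tri (array([ 0.51732044, -0.02957033,  0.09795253]), np.float64(0.0005524464879705993))
spot [ 0.63853281 -0.01352035  0.058     ] axis [ 0.60103126 -0.06137465  0.044     ]
```

```bash
python3 -c "
from h import *
go(.520,-.0305,.082,-111)"
```

```text
pos [ 0.5161 -0.0282  0.2144] yaw -111.4 slide [  4.6   0.8 132.4] turn -0.006 q7 -2.01 t 1.6 F [ 0.2 -0.9 -0.1] w 0.052 g 0.0
```

arm_command([
  [5,1,40],
  [5,1,80],
  [5,1,115],
  [5,1,132],
  [5,1,132],
], fingers=[0.2,0.2,0.2,0.2,0.2], turn=[0,0,0,0,0])

```text
time_s: 2.1
position: [0.5175, -0.0352, 0.08]
orientation: [0.0, 0.982, -0.189, -0.003]
ft_force: [-0.6, -0.3, 0.5]
width: 0.0524
grip_force: 0.0
```

arm_command([
  [0,0,0],
  [0,0,0],
  [0,0,0],
  [0,0,0],
  [0,0,0],
], fingers=[-1,-1,-1,-1,-1], turn=[0,0,0,0,0], force=15)

```text
time_s: 2.6
position: [0.5205, -0.0332, 0.0834]
orientation: [-0.0, 0.982, -0.188, 0.001]
ft_force: [0.7, 4.1, 1.5]
width: 0.0197
grip_force: 1.9
```

```bash
cat >> h.py <<'E'
def arc(a0,ang,ax=(.6003,-.0614),rad=.0855,z=None,n=5,step=8):
    "rows along the disc's arc from the current pose; peg at angle a0 deg now"
    p,R,s=pose()
    for i in range(1,n+1):
        a=np.radians(a0+min(ang,step*i)); b=np.radians(a0)
        d=np.array([np.cos(a)-np.cos(b),np.sin(a)-np.sin(b),0])*rad
        print((R.T@d*1000).round(1),round(-(a-b),3))
E
python3 -c "
from h import *
go(.520,-.0305,.082,-111)
p=pose()[0];d=p[:2]-[.6003,-.0614];a=np.degrees(np.arctan2(d[1],d[0]));print(np.hypot(*d),a);arc(a,40)"
```

```text
pos [ 0.5205 -0.0332  0.0834] yaw -111.7 slide [-1.5 -2.3  1.4] turn -0.011 q7 -2.06 t 2.6 F [0.7 4.1 1.5] w 0.0197 g 1.8692909530363977
0.08461677657689406 160.53415734141777
[ 1.3 11.9 -0. ] -0.14
[ 4.2 23.4 -0. ] -0.279
[ 8.7 34.5 -0. ] -0.419
[14.7 44.8 -0. ] -0.559
[22.1 54.2 -0. ] -0.698
```

arm_command([
  [0,0,0],
  [0,0,0],
  [0,0,0],
], fingers=[-1,-1,-1], turn=[0,0,0])

```text
time_s: 2.9
position: [0.5206, -0.033, 0.0834]
orientation: [-0.0, 0.982, -0.188, 0.001]
ft_force: [-0.2, 2.6, 6.2]
width: 0.0172
grip_force: 15.0
```

arm_command([
  [1.5,12,0],
  [4,23.5,0],
  [8.5,34.5,0],
  [14.5,45,0],
  [22,54,0],
], fingers=[-1,-1,-1,-1,-1], turn=[-0.14,-0.28,-0.42,-0.56,-0.7])

```text
time_s: 3.4
position: [0.5225, -0.0907, 0.0835]
orientation: [-0.0, 0.987, 0.164, 0.002]
ft_force: [8.4, 7.1, -1.4]
width: 0.0173
grip_force: 15.0
```

```bash
cat > a.py <<'E'
from h import *
p,R,s=pose();d=p[:2]-[.6003,-.0614];a=np.degrees(np.arctan2(d[1],d[0]));print("rad",np.hypot(*d),"ang",a)
go(*p,a-90+360)
arc(a,40)
E
python3 a.py
```

```text
rad 0.08313259657044451 ang -159.34153853494874
pos [ 0.5225 -0.0907  0.0835] yaw -71.2 slide [0. 0. 0.] turn -0.032 q7 -1.26 t 3.4 F [ 8.4  7.1 -1.4] w 0.0173 g 14.997972060082247
[ 1.2 11.9  0. ] -0.14
[ 4.1 23.5  0. ] -0.279
[ 8.5 34.5  0. ] -0.419
[14.4 44.9  0.1] -0.559
[21.7 54.3  0.1] -0.698
```

arm_command([
  [1.5,12,0],
  [4,23.5,0],
  [8.5,34.5,0],
  [14.5,45,0],
  [22,54,0],
], fingers=[-1,-1,-1,-1,-1], turn=[-0.14,-0.28,-0.42,-0.56,-0.7])

```text
time_s: 3.9
position: [0.5604, -0.1329, 0.0835]
orientation: [-0.001, 0.87, 0.493, 0.002]
ft_force: [4.3, 13.6, 4.6]
width: 0.0175
grip_force: 15.0
```

```bash
python3 a.py
```

```text
rad 0.08182909302613288 ang -119.15886673402244
pos [ 0.5604 -0.1329  0.0835] yaw -31.0 slide [0. 0. 0.] turn -0.032 q7 -0.54 t 3.9 F [ 4.3 13.6  4.6] w 0.0175 g 14.999208873277894
[ 1.2 11.9  0. ] -0.14
[ 4.1 23.4  0. ] -0.279
[ 8.5 34.5  0.1] -0.419
[14.4 44.9  0.1] -0.559
[21.7 54.3  0.1] -0.698
```

arm_command([
  [1,9,0],
  [2.5,18,0],
  [5,26.5,0],
  [8.5,34.5,0],
  [12,41,0],
], fingers=[-1,-1,-1,-1,-1], turn=[-0.105,-0.21,-0.315,-0.42,-0.5])

```text
time_s: 4.4
position: [0.5931, -0.1405, 0.0807]
orientation: [-0.008, 0.721, 0.692, -0.003]
ft_force: [-28.4, 22.2, 13.7]
width: 0.0574
grip_force: 15.7
```

```bash
python3 a.py
```

```text
rad 0.07939576337432938 ang -95.1746788400913
pos [ 0.5931 -0.1405  0.0807] yaw -2.4 slide [0. 0. 0.] turn 0.049 q7 -0.08 t 4.4 F [-28.4  22.2  13.7] w 0.0574 g 15.659885703062173
[ 0.2 11.9 -0.2] -0.14
[ 2.2 23.7 -0.4] -0.279
[ 5.7 35.1 -0.5] -0.419
[10.8 45.9 -0.7] -0.559
[17.3 55.9 -0.8] -0.698
```

```bash
python3 - <<'E'
from h import *
t=cam('top');s=cam('scene');w=cam('wrist')
c=lambda c,u,v,ww,h:cv2.resize(c["image"][v:v+h,u:u+ww,::-1],(400,300),interpolation=cv2.INTER_CUBIC)
cv2.imwrite("pics/c2.png",np.hstack([np.vstack([c(t,300,135,140,105),c(s,230,140,132,99)]),np.vstack([c(w,0,0,640,400),c(w,200,160,240,180)])]))
go(.5931,-.1405,.0807,0)
E
```

```text
pos [ 0.5928 -0.1407  0.0805] yaw -2.6 slide [ 0.2  0.3 -0.2] turn -0.045 q7 -0.08 t 4.55 F [-29.7  18.2  17. ] w 0.0569 g 15.79802417254541
```

View pics/c2.png

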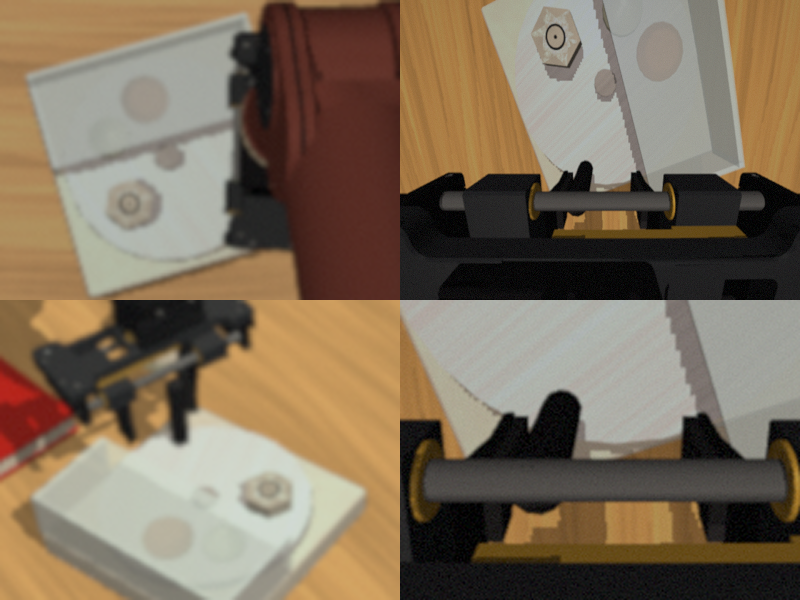

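The stone is out in the open at top-crop (133,205), with its ring visible. The peg is against the trailing finger, which was pushed open, so the disc resisted at about 251°. I'll open, recentre on the peg, and push again firmly to confirm the stop.

arm_command([
  [0,0,-5],
  [0,0,-8],
  [0,0,-8],
  [0,0,-8],
], fingers=[1,1,1,1], turn=[0,0,0,0])

```text
time_s: 4.95
position: [0.6, -0.1478, 0.0908]
orientation: [0.0, 0.724, 0.689, 0.0]
ft_force: [1.0, -0.7, -0.2]
width: 0.0811
grip_force: 0.0
```

```bash
python3 - <<'E'
from h import *
go(.5735,-.143,.089,-18)
w=cam('wrist','w3'); pickle.dump(w,open('w3.pkl','wb'))
g=w["image"]
k=((g.max(2)<70)).astype(np.uint8)[130:230,200:440]; 
for a in np.arange(235,275,6): 
    q=np.radians(a); print(a,proj(w,(.6003+.085*np.cos(q),-.0614+.085*np.sin(q),.119)).round(),end=' ')
cv2.imwrite("pics/c3.png",cv2.resize(g[0:280,180:460,::-1],(600,600),interpolation=cv2.INTER_CUBIC))
E
```

```text
pos [ 0.6    -0.1478  0.0908] yaw -2.8 slide [  3.5 -26.7   1.8] turn 0.265 q7 -0.08 t 4.95 F [ 1.  -0.7 -0.2] w 0.0811 g 0.0
235 [227. 239.] 241 [242. 247.] 247 [258. 253.] 253 [275. 257.] 259 [291. 260.] 265 [308. 262.] 271 [325. 261.]
```

View pics/c3.png

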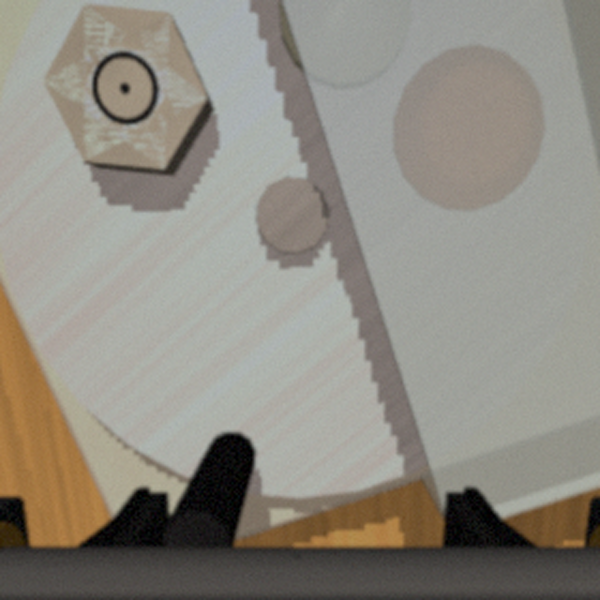

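```bash
python3 - <<'E'
from h import *
w=pickle.load(open('w3.pkl','rb'))
s=plane(w,180+125/2.143,88/2.143,.058);ax=plane(w,180+292/2.143,215/2.143,.05);print(s,ax,depthpt(w,180+125/2.143,88/2.143))
for A in (ax,(.6003,-.0614)):
    d=s[:2]-np.array(A[:2]);print(np.hypot(*d),np.degrees(np.arctan2(d[1],d[0]))+110)
E
```

```text
[ 0.55356435 -0.02261754  0.058     ] [ 0.60057817 -0.05983167  0.05      ] [ 0.55381339 -0.02288233  0.05895929]
0.05995990512995613 251.63637084524115
0.06073137516682811 250.31322649936772
```

arm_command([
  [2,-14,0],
  [3.5,-27,0],
  [3.5,-27,5],
  [3.5,-27,5],
], fingers=[1,1,1,1], turn=[0.13,0.27,0.27,0.27])

```text
time_s: 5.4
position: [0.5729, -0.1428, 0.0853]
orientation: [0.0, 0.809, 0.587, -0.0]
ft_force: [-0.1, 0.0, -0.2]
width: 0.0869
grip_force: 0.0
```

arm_command([
  [0,0,0],
  [0,0,0],
  [0,0,0],
  [0,0,0],
  [0,0,0],
], fingers=[-1,-1,-1,-1,-1], turn=[0,0,0,0,0], force=35)

```text
time_s: 5.9
position: [0.573, -0.1425, 0.0858]
orientation: [-0.0, 0.81, 0.586, 0.0]
ft_force: [-1.1, 0.8, 0.2]
width: 0.0551
grip_force: 0.0
```

arm_command([
  [0,0,0],
  [0,0,0],
  [0,0,0],
  [0,0,0],
  [0,0,0],
], fingers=[-1,-1,-1,-1,-1], turn=[0,0,0,0,0])

```text
time_s: 6.4
position: [0.5723, -0.1422, 0.0857]
orientation: [-0.001, 0.81, 0.586, -0.0]
ft_force: [-1.1, -0.3, -0.0]
width: 0.0171
grip_force: 35.0
```

```bash
python3 a.py
```

```text
rad 0.08555777702369594 ang -109.1051677889546
pos [ 0.5723 -0.1422  0.0857] yaw -18.3 slide [0. 0. 0.] turn 0.015 q7 -0.32 t 6.4 F [-1.1 -0.3 -0. ] w 0.0171 g 34.99930943828076
[ 0.7 11.9 -0. ] -0.14
[ 3.  23.6 -0. ] -0.279
[ 6.9 34.9 -0. ] -0.419
[12.3 45.5 -0.1] -0.559
[19.2 55.2 -0.1] -0.698
```

Gripped with no strain. Now a small tangent push, to see whether the disc moves.

arm_command([
  [0,3,0],
  [0.5,6,0],
  [0.5,8,0],
  [0.5,8,0],
], fingers=[-1,-1,-1,-1], turn=[-0.035,-0.07,-0.09,-0.09])

```text
time_s: 6.8
position: [0.5729, -0.1418, 0.0853]
orientation: [-0.006, 0.783, 0.622, -0.006]
ft_force: [-38.7, 9.1, 32.0]
width: 0.0169
grip_force: 34.9
```

```bash
python3 a.py
```

```text
rad 0.08493237042517839 ang -108.85387001486987
pos [ 0.5729 -0.1418  0.0853] yaw -13.0 slide [0. 0. 0.] turn 0.102 q7 -0.24 t 6.8 F [-38.7   9.1  32. ] w 0.0169 g 34.869988217542414
[-0.4 11.9 -0.2] -0.14
[ 0.9 23.8 -0.4] -0.279
[ 3.8 35.3 -0.6] -0.419
[ 8.3 46.4 -0.8] -0.559
[14.3 56.7 -1. ] -0.698
```

It is a firm stop: 39 N with no motion, peg at about 251°. I'll relax to a light push, open symmetrically and lift off.

arm_command([
  [-0.5,-6.5,0],
  [-0.5,-6.5,0],
], fingers=[-1,-1], turn=[0.09,0.09])

```text
time_s: 7.0
position: [0.5724, -0.1421, 0.0856]
orientation: [-0.001, 0.811, 0.585, -0.001]
ft_force: [-7.2, 3.9, 4.4]
width: 0.0167
grip_force: 35.0
```

arm_command([
  [0,0,0],
  [0,0,0],
  [0,0,-40],
  [0,0,-90],
  [0,0,-130],
], fingers=[0.2,0.2,0.2,0.2,0.2], turn=[0,0,0,0,0])

```text
time_s: 7.5
position: [0.5747, -0.1436, 0.2183]
orientation: [0.001, 0.81, 0.586, 0.001]
ft_force: [1.2, -0.9, -0.2]
width: 0.0476
grip_force: 0.0
```

```bash
python3 - <<'E'
from h import *
go(.55,-.022,.26,-18)
w=cam('wrist','w4'); pickle.dump(w,open('w4.pkl','wb'))
print(proj(w,(.5536,-.0226,.058)),proj(w,(.6003,-.0614,.05)))
a=np.radians(251.5);print(proj(w,(.6003+.085*np.cos(a),-.0614+.085*np.sin(a),.119)))
go(.530,.307,.26,-18)
E
```

```text
pos [ 0.5747 -0.1436  0.2183] yaw -18.3 slide [107.8 -61.5 -41.7] turn -0.005 q7 -0.27 t 7.5 F [ 1.2 -0.9 -0.2] w 0.0476 g 0.0
[268.38190851  90.22592249] [320.47305333 111.89540277]
[319.84933795 200.06982021]
pos [ 0.5775 -0.1439  0.2253] yaw -18.3 slide [ 413.3 -186.1  -36.4] turn -0.005 q7 -0.26 t 7.55 F [1.5 0.8 5.1] w 0.0494 g 0.0
```

arm_command([
  [413,-186,-36],
  [413,-186,-36],
  [413,-186,-36],
  [413,-186,-36],
  [413,-186,-36],
], fingers=[0.2,0.2,0.2,0.2,0.2], turn=[-1.1,-1.1,-1.1,-1.1,-1.1])

```text
time_s: 8.05
position: [0.5481, 0.106, 0.2359]
orientation: [0.001, 0.537, 0.843, 0.0]
ft_force: [1.7, 0.1, 0.2]
width: 0.0523
grip_force: 0.0
```

```bash
python3 -c "
from h import *
go(.530,.307,.26,45)
c=cam('wrist','w5');pickle.dump(c,open('w5.pkl','wb'))"
```

```text
pos [0.5481 0.106  0.2359] yaw 25.0 slide [189.8  68.6 -24.1] turn -0.349 q7 0.03 t 8.05 F [1.7 0.1 0.2] w 0.0523 g 0.0
```

arm_command([
  [190,69,-24],
  [190,69,-24],
  [190,69,-24],
  [190,69,-24],
  [190,69,-24],
], fingers=[0.2,0.2,0.2,0.2,0.2], turn=[-0.35,-0.35,-0.35,-0.35,-0.35])

```text
time_s: 8.6
position: [0.5286, 0.3136, 0.2603]
orientation: [-0.001, 0.381, 0.925, 0.002]
ft_force: [-1.3, 0.7, 0.5]
width: 0.0519
grip_force: 0.0
```

```bash
python3 - <<'E'
from h import *
go(.530,.307,.26,45)
c=cam('wrist','w6');pickle.dump(c,open('w6.pkl','wb'))
a=pickle.load(open('w5.pkl','rb'))
print(proj(c,(.53,.307,.15)),proj(c,(.53,.307,.077)),proj(a,(.53,.307,.15)))
E
```

```text
pos [0.5286 0.3136 0.2603] yaw 45.3 slide [-5.7 -3.7  0.3] turn 0.004 q7 -0.04 t 8.6 F [-1.3  0.7  0.5] w 0.0519 g 0.0
[318.76006089 203.54449903] [319.37620684 188.09335084] [412.95277223 -36.81065534]
```

View pics/w6.png

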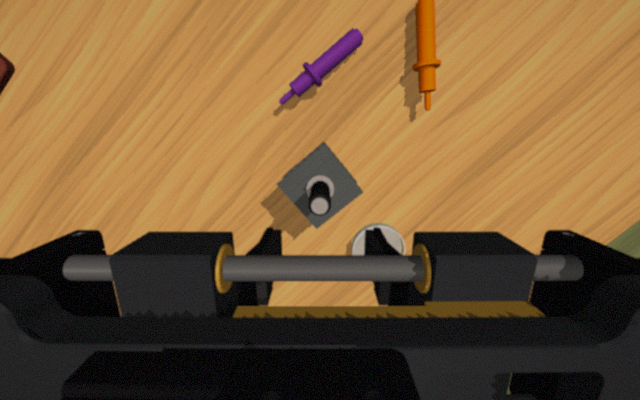

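The wrist view shows the gauge cap at (319,205) and collar at (320,187). Both are within 2 px of my estimate, and the look-alikes are well clear.

```bash
python3 - <<'E'
from h import *
c=pickle.load(open('w6.pkl','rb'))
g=c["image"].astype(int)[180:225,300:340]
k=((g.min(2)>90)&(g.max(2)-g.min(2)<25)).astype(np.uint8)
n,l,st,ce=cv2.connectedComponentsWithStats(k)
for i in range(1,n):
    if st[i,4]>20: print(st[i],ce[i]+[300,180])
print(plane(c,319.5,205,.15),plane(c,320,187,.077),depthpt(c,319,205))
go(.529,.3065,.096,45)
E
```

```text
[  6   0  29  17 156] [322.01282051 185.24358974]
[ 11  18  17  16 217] [319.1843318 205.5483871]
[0.53162223 0.30644672 0.15      ] [0.52955188 0.30856605 0.077     ] [0.53017625 0.30724726 0.15557628]
pos [0.5298 0.3107 0.2598] yaw 45.1 slide [ -2.8  -3.8 163.8] turn 0.002 q7 -0.04 t 8.65 F [ 0.8 -0.1 -0.3] w 0.052 g 0.0
```

arm_command([
  [0,0,45],
  [0,0,80],
  [0,0,80],
], fingers=[0.2,0.2,0.2], turn=[0,0,0])

```text
time_s: 8.95
position: [0.5305, 0.3021, 0.1747]
orientation: [-0.002, 0.386, 0.923, -0.003]
ft_force: [-0.2, -0.6, 0.2]
width: 0.052
grip_force: 0.0
```

```bash
python3 - <<'E'
from h import *
go(.5305,.307,.096,45)
c=cam('wrist');print(proj(c,(.5305,.307,.151)))
g=c["image"].astype(int)[130:245,285:360]
k=((g.min(2)>90)&(g.max(2)-g.min(2)<25)).astype(np.uint8)
n,l,st,ce=cv2.connectedComponentsWithStats(k)
for i in range(1,n):
    if st[i,4]>60: print(st[i],ce[i]+[285,130],plane(c,*(ce[i]+[285,130]),.151))
E
```

```text
pos [0.5305 0.3021 0.1747] yaw 44.6 slide [ 3.4  4.  78.7] turn -0.007 q7 -0.07 t 8.95 F [-0.2 -0.6  0.2] w 0.052 g 0.0
[327.85373843 223.90782163]
[ 24  50  38  28 382] [328.97905759 190.08376963] [0.51369493 0.32496056 0.151     ]
[ 31  85  25  24 450] [328.19111111 226.16888889] [0.53187253 0.30596203 0.151     ]
```

arm_command([
  [0,0,25],
  [0,0,45],
  [0,0,60],
  [0,0,60],
  [0,0,60],
], fingers=[0.2,0.2,0.2,0.2,0.2], turn=[0,0,0,0,0])

```text
time_s: 9.5
position: [0.5323, 0.306, 0.121]
orientation: [0.0, 0.385, 0.923, 0.001]
ft_force: [-0.8, 0.2, 0.5]
width: 0.052
grip_force: 0.0
```

```bash
python3 -c "
from h import *
go(.531,.3065,.096,45)"
```

```text
pos [0.5323 0.306  0.121 ] yaw 44.7 slide [ 1.2 -0.6 25. ] turn -0.005 q7 -0.1 t 9.5 F [-0.8  0.2  0.5] w 0.052 g 0.0
```

arm_command([
  [1,-0.5,15],
  [1,-0.5,25],
  [1,-0.5,25],
  [1,-0.5,25],
], fingers=[0.2,0.2,0.2,0.2], turn=[0,0,0,0])

```text
time_s: 9.9
position: [0.5304, 0.3061, 0.0944]
orientation: [-0.0, 0.385, 0.923, -0.0]
ft_force: [-0.0, 0.4, -0.2]
width: 0.0524
grip_force: 0.0
```

arm_command([
  [0,0,0],
  [0,0,0],
  [0,0,0],
  [0,0,0],
  [0,0,0],
], fingers=[-1,-1,-1,-1,-1], turn=[0,0,0,0,0], force=25)

```text
time_s: 10.4
position: [0.5306, 0.3062, 0.0947]
orientation: [0.0, 0.385, 0.923, 0.0]
ft_force: [0.6, -0.0, 1.5]
width: 0.0237
grip_force: 25.0
```

arm_command([
  [0,0,0],
  [0,0,0],
  [0,0,0],
], fingers=[-1,-1,-1], turn=[0,0,0])

```text
time_s: 10.7
position: [0.5306, 0.3062, 0.0948]
orientation: [0.0, 0.385, 0.923, 0.0]
ft_force: [-0.4, 1.1, -0.5]
width: 0.0235
grip_force: 25.0
```

```bash
python3 -c "
from h import *
go(.531,.3065,.2,45)"
```

```text
pos [0.5306 0.3062 0.0948] yaw 44.8 slide [-1.000e-01  5.000e-01 -1.052e+02] turn -0.004 q7 -0.12 t 10.7 F [-0.4  1.1 -0.5] w 0.0235 g 24.993624170310795
```

arm_command([
  [0,0,-20],
  [0,0,-50],
  [0,0,-85],
  [0,0,-115],
  [0,0,-130],
], fingers=[-1,-1,-1,-1,-1], turn=[0,0,0,0,0])

```text
time_s: 11.2
position: [0.531, 0.3068, 0.2272]
orientation: [0.001, 0.385, 0.923, 0.001]
ft_force: [0.4, 0.6, -0.2]
width: 0.0235
grip_force: 25.0
```

```bash
python3 - <<'E'
from h import *
s=plane(pickle.load(open('w4.pkl','rb')),1,1,0)
for n,r in (('w4',(225,50,310,130)),):
    w=pickle.load(open(n+'.pkl','rb')); g=w["image"][r[1]:r[3],r[0]:r[2]]
    cv2.imwrite('pics/c4.png',cv2.resize(np.ascontiguousarray(g[:,:,::-1]),None,fx=7,fy=7,interpolation=cv2.INTER_CUBIC))
    k=(g.max(2)<75).astype(np.uint8); nn,l,st,ce=cv2.connectedComponentsWithStats(k)
    for i in range(1,nn): print(st[i],ce[i]+r[:2],plane(w,*(ce[i]+r[:2]),.058))
go(.55,-.024,.225,45)
E
```

```text
pos [0.531  0.3068 0.2272] yaw 44.8 slide [-248.3 -219.4    1.8] turn -0.004 q7 -0.05 t 11.2 F [ 0.4  0.6 -0.2] w 0.0235 g 24.993737612385303
```

View pics/c4.png

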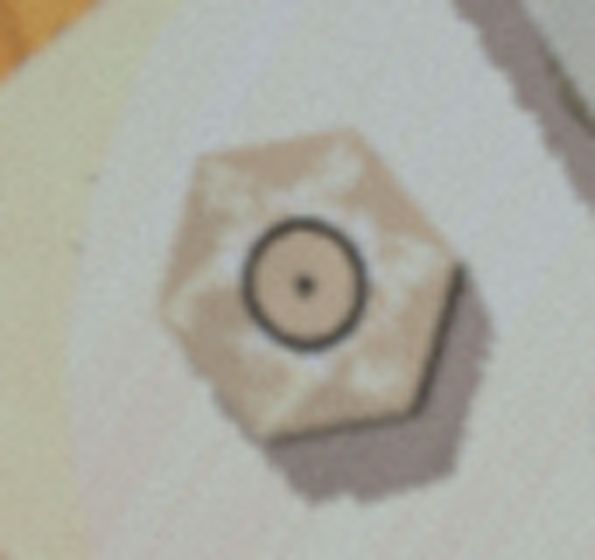

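The dot is at crop (305,285), i.e. wrist pixel (268.6,90.7). That is within 0.5 px of the position measured before release, so the disc stayed at its stop. I'll cross-check the spot with the fixed cameras.

```bash
python3 - <<'E'
from h import *
w=pickle.load(open('w4.pkl','rb')); print("wrist",plane(w,268.6,90.7,.058))
T=cam('top');S=cam('scene');pt=[]
for n,c in (('top',T),('scene',S)):
    u,v=proj(c,(.5536,-.0226,.058)).astype(int); r=11
    g=c["image"][v-r:v+r,u-r:u+r]; G=cv2.resize(np.ascontiguousarray(g[:,:,::-1]),(400,400),interpolation=cv2.INTER_CUBIC)
    globals()[n+'g']=G; print(n,u,v,r)
cv2.imwrite('pics/c5.png',np.hstack([topg,sceneg]))
pickle.dump((T,S),open('ts.pkl','wb'))
E
```

```text
wrist [ 0.5536508  -0.02312667  0.058     ]
top 344 205 11
scene 317 201 11
```

View pics/c5.png

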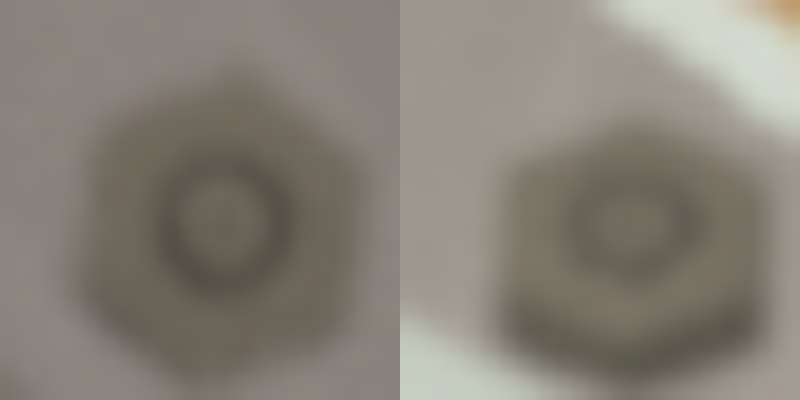

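arm_command([
  [-250,-216,0],
  [-250,-216,0],
  [-250,-216,0],
  [-250,-216,0],
  [-250,-216,0],
], fingers=[-1,-1,-1,-1,-1], turn=[0,0,0,0,0])

```text
time_s: 11.8
position: [0.5465, 0.0542, 0.2225]
orientation: [-0.001, 0.385, 0.923, -0.001]
ft_force: [0.9, -0.2, -1.8]
width: 0.0232
grip_force: 25.0
```

The ring centre is at top (344.9,205.9) and scene (318.3,201.9).

```bash
python3 - <<'E'
from h import *
T,S=pickle.load(open('ts.pkl','rb'));w=pickle.load(open('w4.pkl','rb'))
print(tri(T,(344.9,205.9),S,(318.3,201.9)),plane(T,344.9,205.9,.058),plane(S,318.3,201.9,.058))
print(tri(T,(344.9,205.9),w,(268.6,90.7)))
go(.553,-.0235,.21,45)
E
```

```text
(array([ 0.55245071, -0.02266407,  0.05569293]), np.float64(0.0011100054225072569)) [ 0.55262491 -0.02292568  0.058     ] [ 0.55332134 -0.02046311  0.058     ]
(array([ 0.55309529, -0.02286217,  0.05517275]), np.float64(0.0005195028293331263))
pos [0.5465 0.0542 0.2225] yaw 44.7 slide [-59.8 -50.   12.5] turn -0.005 q7 0.46 t 11.8 F [ 0.9 -0.2 -1.8] w 0.0232 g 24.99517421470955
```

arm_command([
  [-32,-27,0],
  [-59.5,-50.5,0],
  [-59.5,-50.5,25],
  [-59.5,-50.5,50],
  [-59.5,-50.5,57],
], fingers=[-1,-1,-1,-1,-1], turn=[0,0,0,0,0])

```text
time_s: 12.3
position: [0.5511, -0.0218, 0.1633]
orientation: [-0.003, 0.385, 0.923, -0.001]
ft_force: [0.0, -0.3, -0.7]
width: 0.0234
grip_force: 25.0
```

arm_command([
  [0,0,0],
  [0,0,0],
], fingers=[-1,-1], turn=[0,0,0])

```text
schema error: expected 2 entries
```

```bash
python3 - <<'E'
from h import *
go(.553,-.0227,.145,45)
w=cam('wrist');S=cam('scene');T=cam('top')
f=lambda c,u,v,a,b:cv2.resize(np.ascontiguousarray(c["image"][v:v+b,u:u+a,::-1]),(400,400),interpolation=cv2.INTER_CUBIC)
p=pose()[0]; tip=p-[0,0,.0788]; print("tip pred",tip,"scene",proj(S,tip),"wrist",proj(w,tip))
cv2.imwrite('pics/c6.png',np.hstack([f(w,240,120,160,160),f(S,287,160,60,60)]))
E
```

```text
pos [ 0.5511 -0.0218  0.1633] yaw 44.7 slide [-2.1  0.8 18.3] turn -0.005 q7 0.57 t 12.3 F [ 0.  -0.3 -0.7] w 0.0234 g 24.993524816818535
tip pred [ 0.5531813  -0.02077764  0.08820485] scene [317.91727944 194.25891688] wrist [325.55084467 208.98596327]
```

View pics/c6.png

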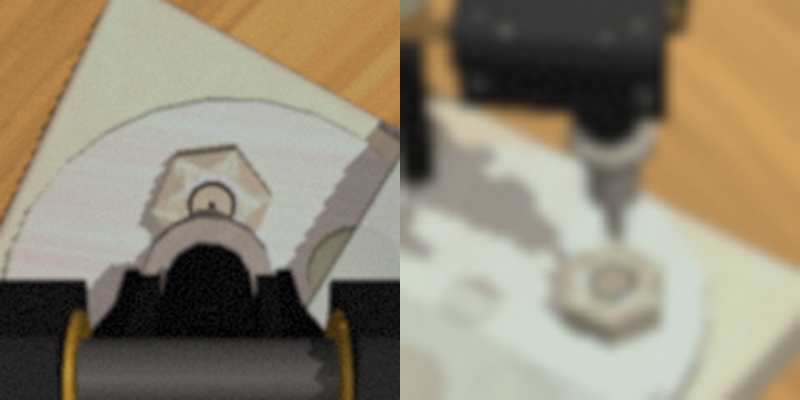

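The scene view shows the tip straight above the ring: tip at (319,195), ring at (319,203). The wrist view shows the ring's dot lined up with the handle. I've used all 10 pictures, so from here I go on numbers only: settle, then average the force in air as a reference.

arm_command([
  [0,0,5],
  [0,0,10],
  [0,0,12],
  [0,0,12],
  [0,0,12],
], fingers=[-1,-1,-1,-1,-1], turn=[0,0,0,0,0])

```text
time_s: 12.95
position: [0.5538, -0.021, 0.1558]
orientation: [0.0, 0.385, 0.923, 0.0]
ft_force: [0.0, -0.5, -1.0]
width: 0.0235
grip_force: 25.0
```

```bash
cat > f.py <<'E'
from h import *
P=[];F=[]
for _ in range(16):
    ctrl.read_camera("scene"); s=ctrl.observe(); P.append(s["position"]); F.append(s["ft_force"])
print("pos",np.mean(P,0).round(4),np.std(P,0).round(4),"F",np.mean(F,0).round(2),"sem",(np.std(F,0)/4).round(2))
go(.553,-.0227,.1308,45)
E
python3 f.py
```

```text
pos [ 0.5537 -0.0211  0.1557] [0.0001 0.     0.0001] F [ 0.3  -0.26 -1.1 ] sem [0.1  0.12 0.1 ]
pos [ 0.5536 -0.0211  0.1556] yaw 44.7 slide [-0.7 -1.6 24.8] turn -0.004 q7 0.56 t 13.75 F [ 0.6 -0.1 -1.2] w 0.0234 g 24.993473757058382
```

arm_command([
  [-0.5,-1.5,5],
  [-0.5,-1.5,10],
  [-0.5,-1.5,15],
  [-0.5,-1.5,19],
  [-0.5,-1.5,21.5],
], fingers=[-1,-1,-1,-1,-1], turn=[0,0,0,0,0])

```text
time_s: 14.25
position: [0.5528, -0.0225, 0.1336]
orientation: [-0.0, 0.385, 0.923, -0.0]
ft_force: [-0.2, -0.4, 1.1]
width: 0.0235
grip_force: 25.0
```

```bash
python3 f.py
```

```text
pos [ 0.5529 -0.0225  0.1341] [0.0001 0.     0.0002] F [-1.15 -0.34  0.38] sem [0.16 0.13 0.11]
pos [ 0.553  -0.0225  0.1341] yaw 44.7 slide [-0.2 -0.1  3.3] turn -0.004 q7 0.55 t 15.05 F [-2.3 -0.6  0.1] w 0.0235 g 24.996709765400738
```

arm_command([
  [0,0,1.5],
  [0,0,3],
  [0,0,3.5],
  [0,0,3.5],
], fingers=[-1,-1,-1,-1], turn=[0,0,0,0])

```text
time_s: 15.45
position: [0.553, -0.0225, 0.1306]
orientation: [0.0, 0.385, 0.923, 0.0]
ft_force: [-0.7, -0.5, 2.1]
width: 0.0238
grip_force: 25.0
```

```bash
python3 f.py; python3 - <<'E'
from h import *
p,R,s=pose(); print(R[:,2].round(4))
T,S=pickle.load(open('ts.pkl','rb')); S2=cam('scene')
a=np.radians(251.3); 
for c in (S,S2):
    u,v=proj(c,(.6003+.085*np.cos(a),-.0614+.085*np.sin(a),.1)).astype(int)
    k=(c["image"][v-20:v+25,u-12:u+12].max(2)<60).astype(np.uint8); n,l,st,ce=cv2.connectedComponentsWithStats(k)
    print([(x,(y+[u-12,v-20]).round(1)) for x,y in zip(st[1:].tolist(),ce[1:]) if x[4]>15])
E
```

```text
pos [ 0.553  -0.0225  0.1306] [0. 0. 0.] F [-0.71 -0.04  1.54] sem [0.15 0.1  0.1 ]
pos [ 0.553  -0.0225  0.1306] yaw 44.7 slide [-0.1 -0.1 -0.2] turn -0.004 q7 0.55 t 16.25 F [-0.4  0.1  1.8] w 0.0236 g 24.99519769102335
[ 2.e-04  2.e-04 -1.e+00]
[([11, 17, 6, 20, 86], array([288. , 175.9]))]
[([11, 17, 6, 20, 85], array([287.9, 176. ])), ([22, 20, 2, 15, 24], array([296.6, 177. ]))]
```

The disc has not moved: the peg is at the same pixel. The plunger is in about 5.5–6.2 mm, by force (2.64 N) and by geometry. The gauge is upright and steady, so I'm handing in.

```bash
python3 -c "
from station import ctrl
print(ctrl.sign_off())"
```

```text
the job is handed in; nothing more can be done
None
```

I turned the disc counter-clockwise to its stop and left the gauge held upright on the stone's ring with its tip pressed in about 6 mm. The job is handed in at about 16 s; the tip's place inside the ring rests on the measured positions, as I could not look at it again after pressing.

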